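Pin the dishwasher filter housing shut

ROBOT

A 6-joint arm with a two-finger parallel gripper is mounted at the origin on the work surface. World frame = base frame: x ahead of the robot, y to its left, z up, the work surface at z = 0. Lengths are in m, angles in rad, forces in N, time in s.
With the tool pointing down it reaches from about 0.275 to 0.725 m from the base axis. Payload 15.9 kg.
Tool frame: the origin (TCP) lies at the very end of the fingers, on their centre line; the grasp point (between the pads) lies 19 mm behind it; z points along the fingers, y is the line along which they close (so a half turn about z gives the same grasp; the last joint's range is limited). The gripper opens to 85 mm and grips with 20 to 120 N. Pads are 22 mm wide; open, the fingers measure 114 mm over their backs; the gripper's body (76 mm by 85 mm) begins 54 mm behind the grasp point. The pads swing forward as they close: fully open they stand 13 mm farther back than shut.
Start: joints at [-1.282, 0.213, -0.034, 1.323, 0, 1.571], TCP at [0.142, -0.479, 0.231] pointing down, gripper open.
Joint ranges: [-2.98, 2.98], [-0.74, 1.72], [-1.14, 1.35], [-2.1, 2.04], [-1.57, 1.44], [-3.14, 3.14]. Speed limits (rad/s): [1.89, 1.89, 2.39, 2.57, 3.14, 3.14].

INTERFACE

Orientations are given as a rotation vector (axis times angle).
In Python, from workcell import ctrl gives the robot as it stands. The module is installed in compiled form; this text tells all that it offers. Calls block until the motion is done:
- ctrl.move_to(position, orientation): joint-space move of the TCP to a pose.
- ctrl.movel(position, speed=0.15, rotation=None): straight line of the TCP; rotation=None keeps the orientation; speed is the mean speed in m/s.
- ctrl.move_joints(angles): joint-space move.
- ctrl.move_gripper(opening, strength=None): finger opening in m; strength is the grip in N (None keeps the last); returns when the fingers have stopped.
- ctrl.pause(seconds).
- ctrl.solve_ik(position, orientation): joint angles nearest the present ones, or None.
- ctrl.get_image(name): name is "scene" or "top" or "wrist"; returns (picture, depth): 420x560x3 uint8, blue, green, red; 420x560 float32, m along the optical axis (not along the pixel's ray), 0 where there is no reading.
- ctrl.get_calibration(name): a dict with "K" (3x3 intrinsics, pixels), "k1" (the pictures are not rectified: a ray, as slopes to the right and down, at radius r is drawn at 1 + k1 r^2 times it, then the intrinsics apply), "rvec" (rotation vector, rad) and "tvec" (3), from world to camera coordinates, as OpenCV has them; the wrist camera has in their place "hand_eye" (4x4, takes a point from camera to tool coordinates, whose origin is the TCP and whose axes are the flange's). Camera axes: x right, y down, z forward; pixel columns grow to the right and rows downward; lengths in m; the calibration is good to about 2 mm. A picture is of the moment at which its call begins: read the wrist's pose just before it. get_calibration takes no time and is no camera call.
A pose or a line that the arm cannot do raises ctrl.MotionError and nothing moves.
- ctrl.finish_job(): hands the job in; it is judged then, once.
Readings, each from a call of its own:
- ctrl.current_clock(): time.
- ctrl.current_joint_positions(): joint angles.
- ctrl.current_joint_velocities(): joint speeds.
- ctrl.current_effort(): joint torques, N m.
- ctrl.current_eef_pos(): TCP position.
- ctrl.current_ee_rot(): TCP orientation.
- ctrl.current_ft_force(): force on the tool from outside, world axes, zero at the start.
- ctrl.current_wrist_torque(): the same for the moment, N m.
- ctrl.current_grip_width(): finger opening in m.
- ctrl.current_grasp_force(): force on a finger pad.
Only numpy, scipy, OpenCV 4.12 (cv2) and the standard library are available. Lean on these libraries where they do the work, as an engineer would, in place of code of your own. Each camera call takes 0.05 s, during which the arm holds its last target. There are 200 camera calls.

TASK

Press the white lid of the grey filter housing down until its catch holds it shut. Then thread the steel rod, pointed end first, in through the orange eye and on through the lid's knuckle and the far eye until its orange head sits fully home against the orange eye, let go of it, and do not force the plastic or disturb the other things on the worktop.

Things in the scene. Friction and masses are not known exactly. Their poses are not given: they have to be found in the camera images.
- housing: Filter housing: grey open plastic box 150 (x) x 130 (y) x 50 mm high, fixed. Origin: centre of underside, z up. Two fixed eyes stand at its front (-x): blocks 34 x 34 mm, holes along y, axis at x = -96, z = 62 mm, block tops at z = 79 mm; orange one y = -65 to -51 mm, grey one y = 51 to 65 mm. Lid hinge along y at x = 74, z = 56 mm. Its plastic breaks above 60 N.
- entry_eye (a point): Centre of the outer mouth of the orange eye, on the hole axis. The holes are round, 16 mm in diameter and 14 mm deep, mouths chamfered 3 mm. Axes as the housing: the rod goes in along +y. Nothing stands beside the eye on its outer side.
- exit_eye (a point): Centre of the outer mouth of the grey far eye (same hole size), on the hole axis, 130 mm from entry_eye. Axes as the housing.
- lid (a joint): Angle of the white lid (rad): 0 = shut, grows as the front edge swings up, at most 1.0. A light spring lifts it, hinge friction lets it stand where it starts. About 15 N down on its front part takes it past a sprung catch (hump at 0.045 rad) that then holds it at 0. Shut, its flat top (8 mm thick, 96 mm wide in y) is at z = 60 mm, from x = 74 to -78 mm.
- lid_press (a point): Point on top of the lid, on its middle line, 100 mm from the hinge axis: a good place to press. x, y, z axes turn with the lid.
- lid_eye (a point): Middle of the knuckle's play at the lid's front edge. The knuckle is a white block 34 x 34 mm, 44 mm long in y, 16 mm hole along y with 3 mm chamfers. It floats on the lid, up to 3 mm either way along the lid's x (offset differs each time), and yields to a side push of 1 to 2 N, so the rod's taper draws it into line. It lies between the fixed eyes only when the lid is shut.
- rod: Loose steel rod, 12 mm diameter, 176 mm long, about 0.15 kg; y axis from head to nose. Origin on its axis, 110 mm from the nose tip, 54 mm from the head's inner face; balance point some 15 mm nearer the nose. The last 16 mm taper to 6 mm at the tip. Orange disc head 30 mm diameter, 12 mm thick. Starts level in the rest, axis 30 mm above the worktop, nose roughly to world +y.
- rod_nose (a point): Tip of the rod's tapered nose, on the axis.
- rod_collar (a point): Centre of the inner face of the rod's orange head (the face that comes to sit against the orange eye), on the axis.
- rest: White rest fixed to the worktop: foot 50 x 110 x 6 mm, two notched uprights 8 mm thick centred at y = +46 and -46 mm, 34 mm high; the rod can be gripped from above between them (84 mm free). Origin: centre of the underside; its y axis is along the rod.
- saucer: White porcelain saucer, 140 mm diameter, 18 mm high, loose; leave it alone. Origin at the centre of its underside.
- spoon: Steel tablespoon 190 mm long, lying loose; leave it alone.
- vacuum: Grey handheld crumb vacuum about 300 mm long, 85 mm wide and 125 mm high, loose; leave it alone. Origin under its middle.
- filter: Grey filter cylinder with a green top locked in its black base ring, 100 mm diameter, 134 mm high, fixed; leave it alone. Origin at the centre of its underside.
Things that resemble listed ones, but are neither listed nor needed, are in the scene too. What is shaped like the rod but turquoise is not meant.

How it is judged:
By the outcome, as a careful person would: the job done as asked, in the order asked, and still so for the second after the job is handed in, with the robot touching nothing.
It also fails if it takes over 72 s, if anything falls off the work surface, if the arm or the gripper's body presses on something with over 40 N, if the wrist force passes 120 N, or if a joint passes its speed limit or range.

## Working session

There is one attempt and no reset: what is moved stays moved. The work goes in short steps, each a Python script; the robot and the scene stay as the last script left them, time stands still between calls to the robot, and variables do not carry over. Pictures are saved under pics/ and viewed, at most 10 in all, crops included, and the job is handed in when it is done.

```bash
mkdir -p pics; python3 - <<'E'
from workcell import ctrl
import cv2,numpy as np
for n in ("scene","top"):
    im,d=ctrl.get_image(n); cv2.imwrite(f"pics/{n}1.png",im); np.save(f"pics/{n}1.npy",d)
    c=ctrl.get_calibration(n); print(n,c)
print(ctrl.get_calibration("wrist"),ctrl.current_clock(),ctrl.current_ee_rot())
E
```

```text
scene {'K': array([[399.55073562,   0.        , 279.0295951 ],
       [  0.        , 399.55073562, 208.11479861],
       [  0.        ,   0.        ,   1.        ]]), 'k1': -0.06742767540934104, 'rvec': array([ 1.12597529,  2.45509104, -0.93347472]), 'tvec': array([ 0.34931857, -0.2920414 ,  1.5476536 ])}
top {'K': array([[406.13991046,   0.        , 284.04027911],
       [  0.        , 406.13991046, 210.37467432],
       [  0.        ,   0.        ,   1.        ]]), 'k1': -0.10471925839731022, 'rvec': array([ 2.16208641, -2.09830065,  0.22758979]), 'tvec': array([0.01480599, 0.55650722, 0.86988449])}
{'K': array([[300.07446296,   0.        , 282.84157531],
       [  0.        , 300.07446296, 209.45325347],
       [  0.        ,   0.        ,   1.        ]]), 'k1': -0.00784156744672494, 'hand_eye': array([[-1.49534659e-04, -9.48108745e-01, -3.17946199e-01,
         8.30933020e-02],
       [ 9.99999575e-01, -4.30859408e-04,  8.14499367e-04,
        -1.09923240e-03],
       [-9.09224084e-04, -3.17945942e-01,  9.48108407e-01,
        -1.42897990e-01],
       [ 0.00000000e+00,  0.00000000e+00,  0.00000000e+00,
         1.00000000e+00]])} 0.1 [-3.10797026e+00 -4.51981015e-01  1.71268460e-04]
```

View pics/scene1.png

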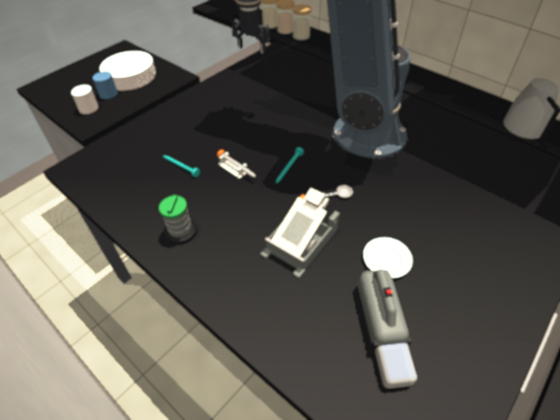

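View pics/top1.png

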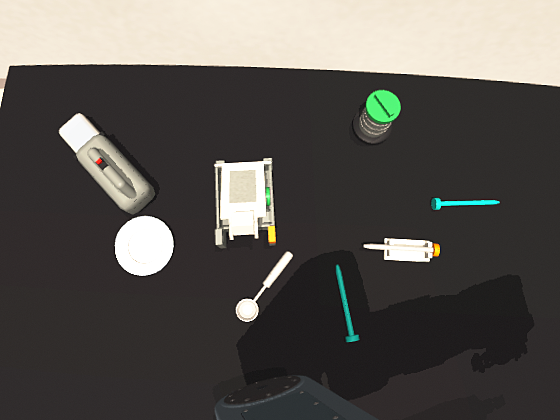

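The scene view shows the housing near (300,240) and the rest with the rod at (235,165). In the top view the orange eye is at (272,235), the grey eye at (221,237), the lid is partly open, the rod runs from its head at (436,250) to its nose at (366,246), and the spoon is at (265,285). Next I'll get coarse positions from depth.

```bash
cat > h.py <<'E'
from workcell import ctrl
import cv2,numpy as np
from scipy.spatial.transform import Rotation as R
def grab(n):
    """picture, depth, camera->world 4x4, calibration"""
    c=ctrl.get_calibration(n); T=np.eye(4)
    if n=="wrist":
        T[:3,:3]=R.from_rotvec(ctrl.current_ee_rot()).as_matrix(); T[:3,3]=ctrl.current_eef_pos(); T=T@c["hand_eye"]
    else:
        T[:3,:3]=cv2.Rodrigues(c["rvec"])[0]; T[:3,3]=c["tvec"]; T=np.linalg.inv(T)
    im,d=ctrl.get_image(n); return im,d,T,c
def rays(uv,c):
    uv=np.asarray(uv,float).reshape(-1,1,2)
    return cv2.undistortPoints(uv,c["K"],np.array([c["k1"],0,0,0,0])).reshape(-1,2)
def cloud(d,T,c):
    h,w=d.shape; v,u=np.mgrid[:h,:w]; r=rays(np.stack([u,v],-1),c).reshape(h,w,2)
    P=np.dstack([r*d[...,None],d])@T[:3,:3].T+T[:3,3]; P[d==0]=np.nan; return P
def proj(p,T,c):
    p=np.asarray(p,float).reshape(-1,3); q=(p-T[:3,3])@T[:3,:3]
    return cv2.projectPoints(q,np.zeros(3),np.zeros(3),c["K"],np.array([c["k1"],0,0,0,0]))[0].reshape(-1,2)
def down(yaw): # tool down, tool x axis at world angle yaw
    return (R.from_euler('z',yaw)*R.from_euler('x',np.pi)).as_rotvec()
E
python3 - <<'E'
from h import *
im,d,T,c=grab("top"); P=cloud(d,T,c)
for n,u,v in [("oeye",272,235),("geye",221,237),("knuck",243,222),("lidmid",245,190),("head",436,250),("nose",366,246),("rodmid",400,249),("rearL",222,163),("rearR",267,162),("spoonend",290,254),("spoonbowl",247,310),("saucer",145,246),("table",320,200),("turq1",437,204),("turq2",338,268),("turq2h",351,338)]:
    print(n,np.nanmedian(P[v-1:v+2,u-1:u+2].reshape(-1,3),0).round(4))
hsv=cv2.cvtColor(im,cv2.COLOR_BGR2HSV); m=cv2.inRange(hsv,(8,120,120),(28,255,255))
n,l,s,ce=cv2.connectedComponentsWithStats(m)
for i in range(1,n):
    if s[i,4]>8: print(ce[i],s[i],np.nanmin(P[l==i],0).round(4),np.nanmax(P[l==i],0).round(4))
E
```

```text
oeye [0.4953 0.0567 0.0782]
geye [0.4873 0.1676 0.0779]
knuck [0.5103 0.1153 0.1513]
lidmid [0.5902 0.1188 0.0951]
head [ 0.4755 -0.3227  0.044 ]
nose [ 0.4822 -0.1604  0.0326]
rodmid [ 0.4776 -0.2428  0.033 ]
rearL [0.6614 0.1803 0.0588]
rearR [0.6673 0.0741 0.059 ]
spoonend [0.4603 0.0142 0.0183]
spoonbowl [0.3293 0.1095 0.0033]
saucer [0.4687 0.3566 0.0053]
table [ 5.945e-01 -5.610e-02 -2.000e-04]
turq1 [ 0.5876 -0.335   0.0303]
turq2 [ 0.4314 -0.0994  0.0081]
turq2h [ 0.2747 -0.1268  0.029 ]
[271.49180328 235.73770492] [268 226   8  18  61] [ 0.4812  0.0497 -0.0026] [0.519  0.0674 0.0809]
[271.26923077 232.46153846] [270 228   3  11  26] [0.4885 0.0565 0.0768] [0.5105 0.0616 0.0817]
[435.91025641 249.21794872] [432 243   8  14  78] [ 0.4648 -0.3474 -0.0008] [ 0.4932 -0.3169  0.0489]
```

```bash
python3 - <<'E'
from h import *
import pickle
q=down(np.pi/2)
S=[]
for p in ([.478,-.27,.20],[.53,.02,.25]):
    ctrl.move_to(p,q); ctrl.pause(.3); S.append(grab("wrist"))
pickle.dump(S,open("s.pkl","wb"))
cv2.imwrite("pics/w_rod.png",S[0][0]); cv2.imwrite("pics/w_house.png",S[1][0])
print(ctrl.current_clock(),ctrl.current_eef_pos(),ctrl.current_ft_force())
E
```

```text
3.475 [0.52999017 0.0194672  0.24989979] [-0.35561567 -0.11084249 -0.42565129]
```

View pics/w_rod.png

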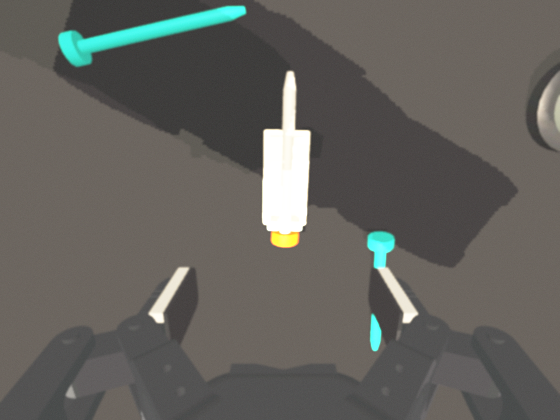

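View pics/w_house.png

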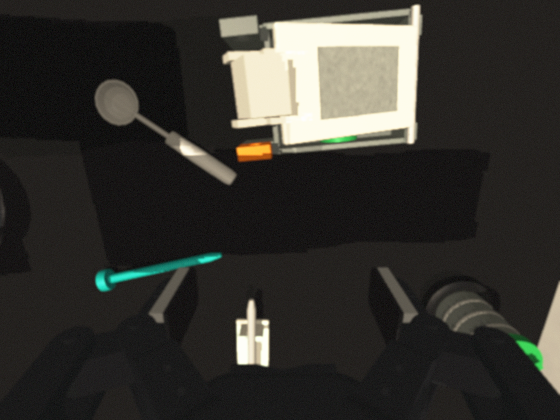

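The wrist view of the rest shows the head at (285,238) and the nose at (291,74). The housing view shows the orange eye at (255,152), the grey eye at (240,27), the knuckle at (263,85) and the lid hinge on the right at x≈415. Now I'll measure the eye tops, the lid and the rod.

```bash
cat > meas.py <<'E'
from h import *
def rect(mask,P,zlo,zhi):
    p=P[mask&(P[...,2]>zlo)&(P[...,2]<zhi)]
    r=cv2.minAreaRect(p[:,:2].astype(np.float32)*1000)
    return len(p),np.round(r[0],1),np.round(r[1],1),round(r[2],1),np.median(p[:,2]).round(4)
E
python3 - <<'E'
from meas import *
import pickle
S=pickle.load(open("s.pkl","rb"))
im,d,T,c=S[1]; P=cloud(d,T,c)
def win(x0,x1,y0,y1,P):
    return (P[...,0]>x0)&(P[...,0]<x1)&(P[...,1]>y0)&(P[...,1]<y1)
print("oeye",rect(win(.46,.54,.03,.085,P),P,.074,.085))
print("geye",rect(win(.45,.53,.15,.20,P),P,.074,.085))
u=proj([[.4953,.0567,.079],[.4873,.1676,.079]],T,c);print(u)
# lid plane: look at points on lid
m=win(.53,.64,.075,.16,P)&(P[...,2]>.06)
p=P[m]; ce=np.median(p,0); q=p[np.abs(p[:,2]-ce[2])<.06]; A=np.c_[q[:,:2],np.ones(len(q))]
for _ in range(5):
    s=np.linalg.lstsq(A,q[:,2],rcond=None)[0]; k=np.abs(A@s-q[:,2])<.004; A,q=A[k],q[k]
print("lid plane",s,len(q),"angle",np.arctan(np.hypot(*s[:2])),"dir",np.arctan2(-s[1],-s[0]))
for f,(a,b) in {"bx":(.52,.03)}.items(): pass
# rod
im,d,T,c=S[0]; P=cloud(d,T,c)
hsv=cv2.cvtColor(im,cv2.COLOR_BGR2HSV); m=cv2.inRange(hsv,(8,120,120),(28,255,255))>0
h=P[m]; print("head",m.sum(),np.nanmin(h,0),np.nanmax(h,0),np.nanmedian(h,0))
for y in np.arange(-.20,-.14,.006):
    m=win(.44,.52,y,y+.006,P)&(P[...,2]>.022)&(P[...,2]<.045); k=P[m]
    if len(k)>3: print(round(y+.003,3),len(k),k[:,0].min().round(4),k[:,0].max().round(4),k[:,2].max().round(4))
# between uprights
for y in np.arange(-.30,-.20,.01):
    m=win(.44,.52,y,y+.01,P)&(P[...,2]>.026); k=P[m]
    if len(k)>3: print("mid",round(y+.005,3),len(k),k[:,0].min().round(4),k[:,0].max().round(4),k[:,2].max().round(4))
E
```

```text
oeye (470, array([500.3,  59.2]), array([34.3, 14.1]), 5.0, np.float64(0.0793))
geye (642, array([490.5, 174.7]), array([33.3, 13.8]), 5.0, np.float64(0.0793))
[[248.48053122 155.08859072]
 [235.38918526  34.63669203]]
lid plane [-0.4427326  -0.03088357  0.36127957] 10304 angle 0.41769312758650246 dir 0.06964389735603443
head 131 [ 0.46258402 -0.35285387 -0.00101929] [ 0.49870438 -0.31679243  0.04260344] [ 0.48468346 -0.33304841  0.00152082]
-0.197 78 0.4779 0.4889 0.0376
-0.191 72 0.4789 0.4899 0.0377
-0.185 84 0.4789 0.4898 0.0378
-0.179 72 0.479 0.4897 0.0373
-0.173 84 0.479 0.4896 0.0369
-0.167 74 0.479 0.4896 0.0375
-0.161 53 0.4809 0.4895 0.0359
-0.155 37 0.4818 0.4885 0.0343
mid -0.295 96 0.4755 0.4865 0.0377
mid -0.285 96 0.4755 0.4865 0.0375
mid -0.275 186 0.44 0.5199 0.2818
mid -0.265 493 0.44 0.52 0.2831
mid -0.255 15427 0.44 0.52 0.2968
mid -0.245 1178 0.4575 0.5009 0.2985
mid -0.235 112 0.4768 0.4882 0.0376
mid -0.225 168 0.4648 0.5002 0.0377
mid -0.215 255 0.4645 0.5001 0.0385
mid -0.205 117 0.4779 0.489 0.0373
```

```bash
cat >> h.py <<'E'
YAW=0.0846; AX=np.array([.4954,.11695,.0623]) # housing yaw, mid of eye axis
RH=R.from_euler('z',YAW)
def H(x,y,z): # housing -> world (z of underside 0.0003)
    return AX+RH.apply([x+.096,y,z-.062])
E
python3 - <<'E'
from h import *
q=down(np.pi/2+YAW)
ctrl.move_gripper(0.0)
p=H(-.026,0,.145); ctrl.move_to(p,q); b=ctrl.current_ft_force(); print(p,b)
ctrl.movel(H(-.026,0,.108),.1)
z=.108
while z>.0575:
    z-= .006 if z>.072 else .0015
    ctrl.movel(H(-.026,0,z),.05); f=ctrl.current_ft_force()-b
    print(round(z,4),ctrl.current_eef_pos()[2].round(4),f.round(1))
    if f[2]>28: break
ctrl.movel(H(-.026,0,.09),.1)
ctrl.movel(H(-.026,-.1,.25),.25,) 
im,d,T,c=grab("wrist"); cv2.imwrite("pics/shut.png",im); P=cloud(d,T,c)
for x in (-.026,.05,-.07): 
    u,v=proj(H(x,0.01,.06),T,c)[0].astype(int); print(x,(u,v),P[v,u])
print(ctrl.current_clock())
E
```

```text
[0.56514965 0.12286494 0.1453    ] [-1.13156119  0.02764918  0.62488459]
0.102 0.1025 [ 1.7 -0.1  0.3]
0.096 0.0959 [ 1.2 -0.1  0.1]
0.09 0.0899 [ 0.5 -0.1 -0.3]
0.084 0.0839 [ 0.9  0.4 -1.1]
0.078 0.0779 [ 0.9 -1.2  0.2]
0.072 0.0719 [ 1.6  0.6 -0.9]
0.0705 0.0708 [0.6 0.5 0.2]
0.069 0.0693 [0.3 0.  1.1]
0.0675 0.0677 [ 0.6  0.4 -0.4]
0.066 0.0662 [ 1.2 -0.1 -1. ]
0.0645 0.0647 [1.  0.6 0.1]
0.063 0.0631 [ 2.1 -1.1 -0.4]
0.0615 0.0617 [ 0.6  0.3 -1.4]
0.06 0.0601 [ 1.4  0.7 -0.3]
0.0585 0.0588 [1.7 0.6 0.4]
0.057 0.0578 [-0.8 -0.6  8.6]
-0.026 (np.int64(282), np.int64(81)) [0.56372032 0.13301334 0.0619133 ]
0.05 (np.int64(357), np.int64(81)) [0.63972849 0.1395599  0.06124526]
-0.07 (np.int64(239), np.int64(81)) [0.51968374 0.12960273 0.05826911]
10.95
```

```bash
python3 - <<'E'
from meas import *
ctrl.pause(.2)
im,d,T,c=grab("wrist"); P=cloud(d,T,c); h=RH.inv().apply((P-AX).reshape(-1,3)).reshape(P.shape)+[-.096,0,.062]
def w(a,b,e,f,z0=.05,z1=.12): return (h[...,0]>a)&(h[...,0]<b)&(h[...,1]>e)&(h[...,1]<f)&(h[...,2]>z0)&(h[...,2]<z1)
q=h[w(-.07,.07,-.045,.045)]; A=np.c_[q[:,:2],np.ones(len(q))]
s=np.linalg.lstsq(A,q[:,2],rcond=None)[0]; print(s,len(q))
for n,a in dict(o=(-.125,-.07,-.075,-.04,.074,.085),g=(-.125,-.07,.04,.075,.074,.085),k=(-.125,-.07,-.03,.03,.074,.09)).items():
    print(n,rect(w(*a),h,0,1))
cv2.imwrite("pics/shut2.png",cv2.resize(im[:220,120:440],None,fx=2,fy=2))
E
```

```text
[ 0.00803068 -0.00242018  0.06013613] 12551
o (469, array([-95.7, -57.5]), array([13.6, 34.3]), 89.4, np.float64(0.079))
g (714, array([-95.8,  57.4]), array([34.7, 14.6]), 0.4, np.float64(0.079))
k (1670, array([-96.7,   0.2]), array([43.3, 34.3]), 89.9, np.float64(0.0778))
```

View pics/shut2.png

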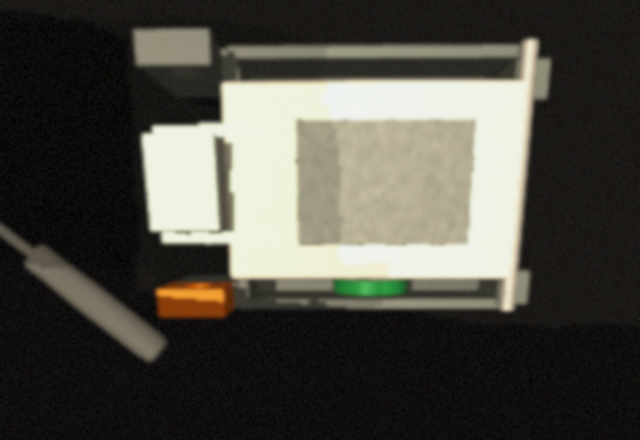

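The picture shows the lid lying flat, with its plane within 0.01 rad of shut. The knuckle sits between the orange eye (195,300) and the grey eye (172,48), so the lid is shut. Next, grip the rod.

```bash
python3 - <<'E'
from meas import *
q=down(np.pi/2-.0314)
ctrl.move_gripper(.06,60)
ctrl.move_to([.4814,-.278,.12],q); 
b=ctrl.current_ft_force()
ctrl.movel([.4814,-.278,.0115],.12); print(ctrl.current_ft_force()-b)
ctrl.move_gripper(0.0,60); print("w",ctrl.current_grip_width(),ctrl.current_grasp_force(),ctrl.current_ft_force()-b)
ctrl.movel([.4814,-.278,.15],.12)
# pre-insert: grip point y_h such that nose ~25 mm outside the eye
q2=down(np.pi/2+YAW); p=H(-.096,-.065-.155,.062-.019)
ctrl.move_to(p+[0,0,.06],q2); ctrl.movel(p,.1); ctrl.pause(.3)
print(p,ctrl.current_eef_pos(),ctrl.current_ft_force()-b,ctrl.current_wrist_torque())
im,d,T,c=grab("wrist"); P=cloud(d,T,c); h=RH.inv().apply((P-AX).reshape(-1,3)).reshape(P.shape)+[-.096,0,.062]
def w(a,b,e,f,z0,z1): return (h[...,0]>a)&(h[...,0]<b)&(h[...,1]>e)&(h[...,1]<f)&(h[...,2]>z0)&(h[...,2]<z1)
for n,a in dict(o=(-.125,-.07,-.075,-.04,.074,.085),g=(-.125,-.07,.04,.075,.074,.085),k=(-.125,-.07,-.03,.03,.074,.09)).items():
    print(n,rect(w(*a),h,0,1))
for y in np.arange(-.2,-.07,.008):
    k=h[w(-.115,-.077,y,y+.008,.05,.073)]
    if len(k)>5: print(round(y+.004,3),len(k),((k[:,0].min()+k[:,0].max())/2).round(4),np.ptp(k[:,0]).round(4),np.percentile(k[:,2],95).round(4),k[:,1].max().round(4))
cv2.imwrite("pics/pre.png",im); print(ctrl.current_clock())
E
```

```text
[-0.11967945  0.04782275  0.38686156]
w 0.00993719082920672 58.44914272427559 [-2.29559812  0.4322103   5.37839712]
[ 0.51398981 -0.10226318  0.0433    ] [ 0.5142744  -0.10230594  0.04370168] [-0.77487285  0.21397878 -1.4679543 ] [-0.05041592 -0.01903445 -0.00807028]
o (0, array([0., 0.]), array([0., 0.]), 0.0, np.float64(nan))
g (0, array([0., 0.]), array([0., 0.]), 0.0, np.float64(nan))
k (0, array([0., 0.]), array([0., 0.]), 0.0, np.float64(nan))
-0.196 416 -0.0948 0.0115 0.068 -0.1921
-0.188 452 -0.095 0.0116 0.0679 -0.184
-0.18 476 -0.095 0.0114 0.0679 -0.176
-0.172 495 -0.0948 0.0117 0.0678 -0.168
-0.164 538 -0.0949 0.0118 0.0679 -0.16
-0.156 577 -0.095 0.0117 0.0678 -0.152
-0.148 608 -0.095 0.0114 0.0679 -0.144
-0.14 626 -0.095 0.0119 0.0679 -0.136
-0.132 707 -0.095 0.0118 0.0677 -0.128
-0.124 730 -0.095 0.0115 0.0677 -0.12
-0.116 784 -0.0952 0.0116 0.0677 -0.112
-0.108 701 -0.0951 0.0113 0.0672 -0.104
-0.1 227 -0.0952 0.0083 0.0661 -0.1005
17.825
  return _methods._mean(a, axis=axis, dtype=dtype,
  ret = ret.dtype.type(ret / rcount)
```

View pics/pre.png

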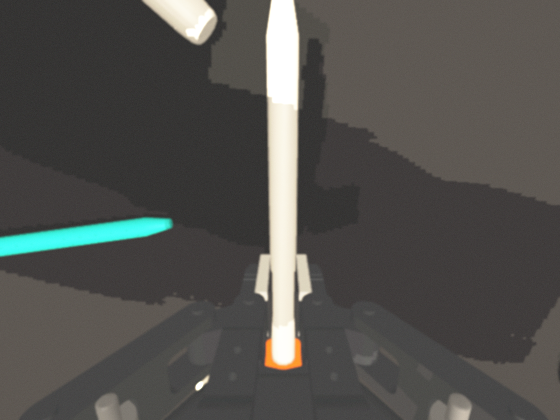

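The picture shows the rod gripped straight along the camera's vertical. Its head is at (283,352), and the nose is just cut off at the top (283,0). It measures about 0.6 mm to +x of the eye axis and is parallel to it, so I'll correct that and insert with force feedback.

```bash
cat > ins.py <<'E'
from h import *
def advance(y,yend,b,off,step=.006,speed=.05,lim=10):
    """advance grip along housing y in steps, relieving side forces; returns y reached, off"""
    while y<yend-1e-6:
        y=min(y+step,yend); ctrl.movel(H(-.096+off[0],y,.043+off[1]),speed)
        f=RH.inv().apply(np.mean([ctrl.current_ft_force() for _ in range(3)],0)-b)
        print(round(y,4),f.round(1),off.round(4))
        if abs(f[1])>lim or abs(f[0])>15 or abs(f[2])>15: print("STOP");break
        for i,j in ((0,0),(1,2)):
            if abs(f[j])>3: off[i]+=np.sign(f[j])*.0003
    return y,off
E
python3 - <<'E'
from ins import *
b=ctrl.current_ft_force()
off=np.array([-.0006,0.]); ctrl.movel(H(-.0966,-.220,.043),.05); ctrl.pause(.2)
b=np.mean([ctrl.current_ft_force() for _ in range(5)],0); print(b)
print(advance(-.220,-.081,b,off),ctrl.current_clock())
E
```

```text
[ 0.71779082 -0.18348438 -1.40084153]
-0.214 [-1.8 -0.2 -0.8] [-0.0006  0.    ]
-0.208 [-0.2  0.6  0. ] [-0.0006  0.    ]
-0.202 [-1.   0.  -0.8] [-0.0006  0.    ]
-0.196 [-1.2  0.5 -0.4] [-0.0006  0.    ]
-0.19 [-0.9  0.4  0. ] [-0.0006  0.    ]
-0.184 [-0.4  0.3 -0.8] [-0.0006  0.    ]
-0.178 [-0.3 -0.3  0. ] [-0.0006  0.    ]
-0.172 [-0.8 -0.6  0.3] [-0.0006  0.    ]
-0.166 [-0.6 -0.2  0.7] [-0.0006  0.    ]
-0.16 [-0.1 -0.3 -0.8] [-0.0006  0.    ]
-0.154 [-0.3 -0.1 -0.2] [-0.0006  0.    ]
-0.148 [-0.4  1.   0. ] [-0.0006  0.    ]
-0.142 [-0.9  0.1 -0.1] [-0.0006  0.    ]
-0.136 [-1.7  0.4 -0.8] [-0.0006  0.    ]
-0.13 [-1.8  0.3 -0.9] [-0.0006  0.    ]
-0.124 [-0.7 -0.6  0.2] [-0.0006  0.    ]
-0.118 [-0.8  0.5  0.1] [-0.0006  0.    ]
-0.112 [-1.3 -0.4 -0.2] [-0.0006  0.    ]
-0.106 [ 0.5 -0.7  0.5] [-0.0006  0.    ]
-0.1 [-1.5  0.8 -1. ] [-0.0006  0.    ]
-0.094 [-0.7  0.8 -0.3] [-0.0006  0.    ]
-0.088 [-1.1  0.6 -0.1] [-0.0006  0.    ]
-0.082 [-0.9  0.5 -0.2] [-0.0006  0.    ]
-0.081 [-0.9  0.3  0.6] [-0.0006  0.    ]
(-0.081, array([-0.0006,  0.    ])) 24.6583
```

```bash
python3 - <<'E'
from ins import *
off=np.array([-.0006,0.])
ctrl.move_gripper(.03,60)
ctrl.movel(H(-.0966,-.105,.043),.06)
im,d,T,c=grab("wrist"); cv2.imwrite("pics/regrip.png",im)
ctrl.move_gripper(0,60); print(ctrl.current_grip_width(),ctrl.current_ft_force())
ctrl.pause(.2); b=np.mean([ctrl.current_ft_force() for _ in range(5)],0); print(b)
print(advance(-.105,-.081,b,off,step=.004,speed=.04),ctrl.current_clock())
E
```

```text
0.00973955490427419 [-0.26854064  0.68140432  0.80985486]
[-0.18893657  0.70070045  1.03705476]
-0.101 [ 0.8 -0.4 -1.4] [-0.0006  0.    ]
-0.097 [-0.2  0.2 -0.7] [-0.0006  0.    ]
-0.093 [ 0.5  1.2 -0.2] [-0.0006  0.    ]
-0.089 [0.3 1.  0.8] [-0.0006  0.    ]
-0.085 [0.5 0.4 0.1] [-0.0006  0.    ]
-0.081 [ 1.   0.3 -2.1] [-0.0006  0.    ]
(-0.081, array([-0.0006,  0.    ])) 27.5917
```

View pics/regrip.png

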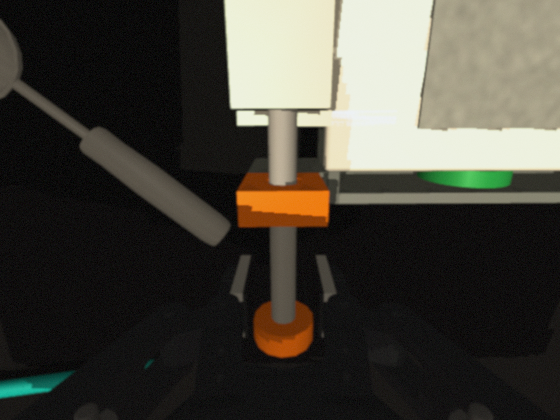

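The picture shows the rod passing through the orange eye (283,200) into the knuckle, with the head at (284,328) and the pads clear of it. Next I'll release, rise, and push the head home with closed fingers.

```bash
python3 - <<'E'
from meas import *
ctrl.move_gripper(.05,60)
ctrl.movel(H(-.096,-.081,.14),.12); ctrl.move_gripper(0)
ctrl.movel(H(-.096,-.140,.14),.12); ctrl.movel(H(-.096,-.140,.052),.1); ctrl.pause(.2)
b=np.mean([ctrl.current_ft_force() for _ in range(5)],0)
y=-.140
while y<-.080:
    y+=.004 if y<-.096 else .001
    ctrl.movel(H(-.096,y,.052),.05)
    f=RH.inv().apply(np.mean([ctrl.current_ft_force() for _ in range(3)],0)-b)
    print(round(y,4),RH.inv().apply(ctrl.current_eef_pos()-AX)[1].round(4),f.round(1))
    if abs(f[1])>9: break
ctrl.movel(H(-.096,y-.02,.052),.08); ctrl.movel(H(-.096,y-.05,.2),.15)
ctrl.pause(.2)
im,d,T,c=grab("wrist"); P=cloud(d,T,c); h=RH.inv().apply((P-AX).reshape(-1,3)).reshape(P.shape)+[-.096,0,.062]
hsv=cv2.cvtColor(im,cv2.COLOR_BGR2HSV); m=cv2.inRange(hsv,(5,120,60),(28,255,255))>0
k=h[m&(h[...,2]>.06)&(h[...,2]<.1)]
for z0,z1 in((.06,.07),(.07,.0775),(.0775,.09)):
    q=k[(k[:,2]>z0)&(k[:,2]<z1)]
    if len(q): print(z0,len(q),np.percentile(q,[2,98],0).round(4).tolist())
q=h[(h[...,0]>-.07)&(h[...,0]<.07)&(abs(h[...,1])<.045)&(h[...,2]>.05)&(h[...,2]<.12)]
print("lid slope",np.polyfit(q[:,0],q[:,2],1))
u,v=proj(H(-.096,0,.062),T,c)[0].astype(int); print(u,v)
cv2.imwrite("pics/home.png",cv2.resize(im[:300,130:450],None,fx=1.9,fy=1.9)); print(ctrl.current_clock())
E
```

```text
-0.136 -0.1358 [-1.4 -0.3  0. ]
-0.132 -0.1317 [-0.4 -0.   0.3]
-0.128 -0.1278 [ 0.  -0.2 -0.6]
-0.124 -0.1238 [-0.6 -0.6 -0.2]
-0.12 -0.1198 [-0.2 -0.8  0.1]
-0.116 -0.1158 [-1.7 -0.5  0.3]
-0.112 -0.1118 [-0.4 -0.5  0.7]
-0.108 -0.1078 [-0.7  0.3 -1. ]
-0.104 -0.1038 [-0.9 -0.1  0.6]
-0.1 -0.0997 [-0.3  0.1 -0.6]
-0.096 -0.0958 [-1.  -0.5 -0.5]
-0.095 -0.0949 [-0.   0.1  0.2]
-0.094 -0.094 [-0.4 -0.8  0.5]
-0.093 -0.0929 [ 0.3 -0.7 -0.4]
-0.092 -0.0919 [ 0.2  0.1 -0.3]
-0.091 -0.0909 [-0.6 -0.2  0.6]
-0.09 -0.0899 [-1.4  0.2  0.3]
-0.089 -0.0891 [-0.4 -3.5 -0.1]
-0.088 -0.0891 [ -0.3 -10.9  -0. ]
0.06 109 [[-0.1106, -0.0764, 0.0627], [-0.0817, -0.0658, 0.0699]]
0.07 362 [[-0.1066, -0.0766, 0.0701], [-0.0847, -0.0542, 0.0774]]
0.0775 715 [[-0.1125, -0.0646, 0.0777], [-0.0794, -0.051, 0.0803]]
lid slope [0.00856315 0.06026981]
282 39
37.9833
```

View pics/home.png

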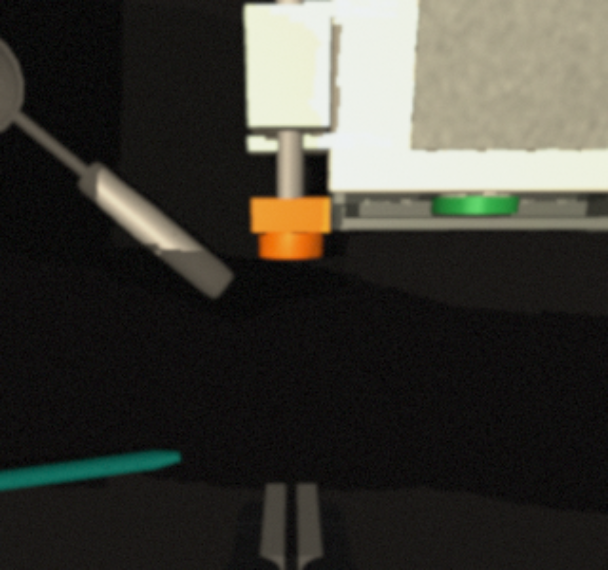

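The picture shows the orange head (290,245) flush against the orange eye (290,215). The rod passes through the knuckle, the lid is flat and the gripper is clear.

```bash
python3 -c "
from workcell import ctrl
print(ctrl.finish_job())"
```

```text
the job is handed in; nothing more can be done
None
```

The lid measures shut (about 0.01 rad or less), and the rod runs through to a firm stop with its head flush on the orange eye; I let it go and handed the job in at about 38 s, with the nose's exit from the far eye inferred from the rod's length rather than seen.

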